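# Turn round the teardown row for reassembly

### The arm

A 6-joint arm with a two-finger parallel gripper is mounted at the origin on a cart in front of the work surface, level with it; the furniture and walls round the work are solid. World frame = base frame: x ahead of the robot, y to its left, z up, the work surface at z = 0. Lengths are in mm, angles in rad, forces in N, time in s.
With the tool pointing down it reaches from about 325 to 875 mm from the base axis. Payload 4.4 kg.
Tool frame: the origin (TCP) lies on the centre line of the jaws, within the pads' length; the fingertips stand ahead of it and the grasp point (between the pads) lies 6 mm ahead of it (ctrl.tcp_to_tips is the z of the fingertips in the tool frame, in mm); z points along the fingers, y is the line along which they close (so a half turn about z gives the same grasp; the last joint's range is limited). The gripper opens to 85 mm and grips with 20 to 120 N. Pads are 22 mm wide; open, the fingers measure 114 mm over their backs; the gripper's body (76 mm by 85 mm) begins 54 mm behind the grasp point. The pads swing forward as they close: fully open they stand 13 mm farther back than shut.
Start: joints at [0.955, 0.207, 1.542, -0, 1.393, -0.15], TCP at [258.264, 513.738, 226.582] pointing down, gripper open.
Joint ranges: [-2.73, 2.73], [-0.86, 2.22], [0.23, 2.46], [-1.11, 4.25], [0.08, 2.63], [-2.82, 2.82]. Speed limits (rad/s): [2.79, 2.79, 3.14, 3.14, 3.14, 3.14].

### API

Orientations are given as a 3x3 rotation matrix whose columns are the frame's x, y, z axes.
In Python, from plant import ctrl, sensors, optics gives the robot as it stands. Calls block until the motion is done:
- ctrl.move_ptp(position, orientation): joint-space move of the TCP to a pose.
- ctrl.move_l(position, rot=None, vel=150, threshold=None): straight line of the TCP; rot=None keeps the orientation; vel is the mean speed in mm/s. With threshold (N) it stops when the force on the tool has changed by that much, and returns True; else False.
- ctrl.set_joints(angles): joint-space move.
- ctrl.gripper_to(opening, force=None): finger opening in mm; force is the grip in N (None keeps the last); returns when the fingers have stopped.
- ctrl.hold(seconds).
- ctrl.solve_ik(position, orientation): joint angles nearest the present ones, or None.
- sensors.read_state(): the state.
- optics.grab_frame(name): name is "side" or "top"; returns (picture, depth): 400x640x3 uint8, red, green, blue; 400x640 float32, mm along the optical axis (not along the pixel's ray), 0 where there is no reading.
- optics.camera_params(name): a dict with "mtx" (3x3 intrinsics, pixels), "R" (3x3) and "t" (3): a world point X has camera coordinates R X + t. Camera axes: x right, y down, z forward; pixel columns grow to the right and rows downward; lengths in mm; the calibration is good to about 2 mm. A picture is of the moment at which its call begins. camera_params takes no time and is no camera call.
A pose or a line that the arm cannot do raises ctrl.MotionError and nothing moves.
- ctrl.finish_job(): hands the job in; it is judged then, once.
The state is a dict: "t": time; "q": joint angles; "qvel": joint speeds; "tau": joint torques, N m; "eef_pos": TCP position; "eef_rot": TCP orientation; "force": force on the tool from outside, world axes, zero at the start; "wrist_torque": the same for the moment, N m; "grip_width": finger opening in mm; "grasp_force": force on a finger pad.
Only numpy, scipy, OpenCV 4.12 (cv2) and the standard library are available. Lean on these libraries where they do the work, as an engineer would, in place of code of your own. Each camera call takes 0.05 s, during which the arm holds its last target. There are 200 camera calls.

### The job

The four parts in the grey rack stand in the order in which they came off a unit; for reassembly, move them to the orange rack in reverse order, so that the part from the leftmost grey bay goes to the rightmost orange bay, the second from the left to the second from the right, and so on. Stand each upright on the floor of its bay, in the middle of the printed ring, and let go of it. The coloured discs stay in the grey rack; do not disturb the multimeter and the tape roll beside the racks.

Things in the scene. Friction and masses are not known exactly. Their poses are not given: they have to be found in the camera images.
- grey_rack: Fixed grey rack, full at the start: plate 90 (x) by 312 (y) by 6 mm on 16 mm feet. Four bays along y, middles at x = 0, y = +111, +37, -37, -111 mm, floors 22 mm above the bench, each with a 62 mm printed ring; open to -x and +x; 3 mm fins at y = 0, +-74 rise 10 mm from the floor, end walls at +-150 rise 18. Origin: centre of underside; +y is robot's left within 0.15 rad. May be the nearer or the farther rack
- orange_rack: Fixed orange rack, empty at the start: plate 90 (x) by 312 (y) by 6 mm on 16 mm feet. Four bays along y, middles at x = 0, y = +111, +37, -37, -111 mm, floors 22 mm above the bench, each with a 62 mm printed ring; open to -x and +x; 3 mm fins at y = 0, +-74 rise 10 mm from the floor, end walls at +-150 rise 18. Origin: centre of underside; +y is robot's left within 0.15 rad. May be the nearer or the farther rack
- capacitor: brown capacitor, upright cylinder 30 mm diameter, 49 mm tall, 40 g nominal. Stands upright on its disc at the start, with its underside 24 mm above the bench; loose. Origin at the centre of its underside, z up along its axis; round, so its yaw is free
- jar: small white screw-cap jar, upright, 41 mm diameter, 42 mm tall (body 39 mm diameter up to 31 mm, cap 41 mm above), 50 g nominal. Stands upright on its disc at the start, with its underside 24 mm above the bench; loose. Origin at the centre of its underside, z up along its axis; round, so its yaw is free
- copper_reel: small reel of copper wire, flat on its flange, 32 mm diameter, 24 mm tall, 35 g nominal. Stands upright on its disc at the start, with its underside 24 mm above the bench; loose. Origin at the centre of its underside, z up along its axis; round, so its yaw is free
- solder_reel: reel of silvery solder wire with pale flanges, flat on its flange, 54 mm diameter, 36 mm tall, 120 g nominal. Stands upright on its disc at the start, with its underside 24 mm above the bench; loose. Origin at the centre of its underside, z up along its axis; round, so its yaw is free
- red_disc: red disc, 66 mm diameter, 2 mm thick, fixed flat in the middle of a bay of the grey rack; at the start the capacitor stands on its middle, so it goes on marking that part's starting bay. Stays where it is. Origin at the centre of its underside, 22 mm above the bench; axes parallel to the grey rack's
- blue_disc: blue disc, 66 mm diameter, 2 mm thick, fixed flat in the middle of a bay of the grey rack; at the start the white jar stands on its middle, so it goes on marking that part's starting bay. Stays where it is. Origin at the centre of its underside, 22 mm above the bench; axes parallel to the grey rack's
- yellow_disc: yellow disc, 66 mm diameter, 2 mm thick, fixed flat in the middle of a bay of the grey rack; at the start the copper reel stands on its middle, so it goes on marking that part's starting bay. Stays where it is. Origin at the centre of its underside, 22 mm above the bench; axes parallel to the grey rack's
- green_disc: green disc, 66 mm diameter, 2 mm thick, fixed flat in the middle of a bay of the grey rack; at the start the solder reel stands on its middle, so it goes on marking that part's starting bay. Stays where it is. Origin at the centre of its underside, 22 mm above the bench; axes parallel to the grey rack's
- multimeter: orange multimeter lying down, 178 x 79 x 59 mm; a bystander beside the racks, leave it alone. Origin at the centre of its underside
- tape_roll: roll of yellow tape lying flat, 104 mm diameter, 22 mm tall; a bystander beside the racks, leave it alone. Origin at the centre of its underside
Not all that is in view belongs to the job. What is shaped like the solder_reel but red is not meant.

How it is judged:
By the outcome, as a careful person would: the job done as asked, in the order asked, and still so for the second after the job is handed in, with the robot touching nothing.
It also fails if it takes over 96 s, if anything falls off the work surface, if the arm or the gripper's body presses on something with over 40 N, if the wrist force passes 120 N, or if a joint passes its speed limit or range.

## Working session

There is one attempt and no reset: what is moved stays moved. The work goes in short steps, each a Python script; the robot and the scene stay as the last script left them, time stands still between calls to the robot, and variables do not carry over. Pictures are saved under pics/ and viewed, at most 14 in all, crops included, and the job is handed in when it is done.

```bash
ls; mkdir -p pics
python3 - <<'E'
from plant import ctrl, sensors, optics
import cv2, numpy as np
for n in("top","side"):
    p,d=optics.grab_frame(n); cv2.imwrite(f"pics/{n}0.png",p[:,:,::-1]); np.savez(f"{n}0.npz",p=p,d=d)
    c=optics.camera_params(n); print(n,c["mtx"].round(1).tolist(),c["R"].round(4).tolist(),np.round(c["t"],1), "centre",(-np.array(c["R"]).T@c["t"]).round(0))
    print((d==0).mean())
print(ctrl.tcp_to_tips, sensors.read_state())
E
```

```text
pics
top [[447.5, 0.0, 322.5], [0.0, 447.5, 197.9], [0.0, 0.0, 1.0]] [[-0.0022, -0.9999, 0.0136], [-0.9913, 0.0004, -0.1318], [0.1317, -0.0138, -0.9912]] [ -72.5  503.6 1236. ] centre [ 336.  -56. 1292.]
0.0040703125
side [[449.8, 0.0, 324.7], [0.0, 449.8, 196.6], [0.0, 0.0, 1.0]] [[0.8119, -0.5838, -0.0], [-0.3801, -0.5285, -0.7591], [0.4431, 0.6163, -0.651]] [-463.6  206.5 1229.2] centre [ -90. -919.  957.]
0.0041171875
25.0 {'t': 0.1, 'q': array([ 9.54490643e-01,  2.07382051e-01,  1.54279229e+00, -2.74034133e-05,
        1.39351450e+00, -1.50520449e-01]), 'qvel': array([ 0.0004861 , -0.00258644, -0.00274072,  0.00046826,  0.00081867,
       -0.00102855]), 'tau': array([-9.63629209e-04, -3.84094942e+01, -2.92548859e+01, -3.16070982e-04,
        4.90662031e-03, -2.29467764e-05]), 'eef_pos': array([257.87220285, 513.16179034, 225.52397073]), 'eef_rot': array([[-8.93471185e-01,  4.49118945e-01, -1.18963750e-03],
       [ 4.49120428e-01,  8.93469564e-01, -1.72612278e-03],
       [ 2.87670457e-04, -2.07653147e-03, -9.99997803e-01]]), 'force': array([ 0.51981908,  0.30349666, -0.02578412]), 'wrist_torque': array([-0.02295516, -0.01296011, -0.02448127]), 'grasp_force': 0.0, 'grip_width': 85.57757083280936}
```

View pics/top0.png

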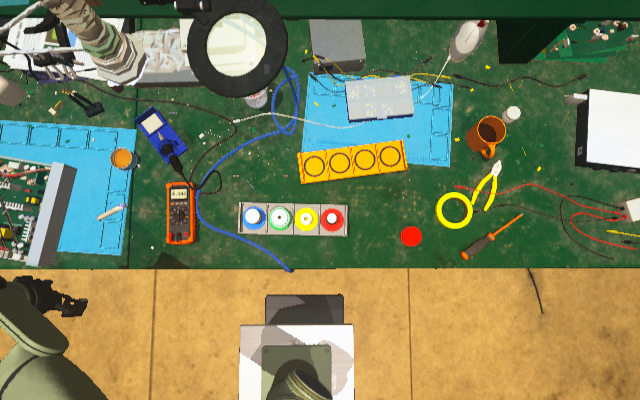

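View pics/side0.png

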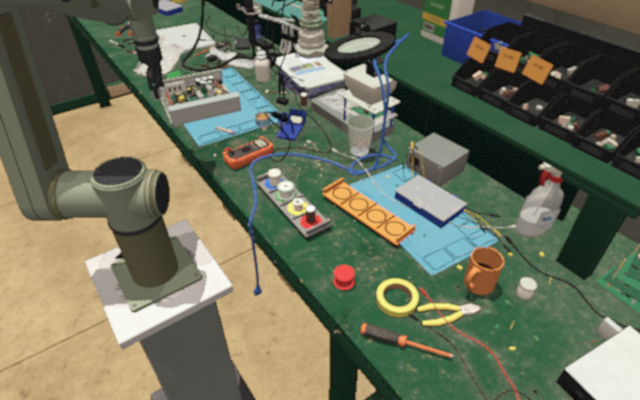

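Run:
```python
import cv2, numpy as np
t=cv2.imread("pics/top0.png")[135:250,230:430]; s=cv2.imread("pics/side0.png")[155:295,240:420]
cv2.imwrite("pics/topc.png",cv2.resize(t,None,fx=4,fy=4,interpolation=cv2.INTER_CUBIC))
cv2.imwrite("pics/sidec.png",cv2.resize(s,None,fx=4,fy=4,interpolation=cv2.INTER_CUBIC))
```

```text
(no output)
```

View pics/topc.png

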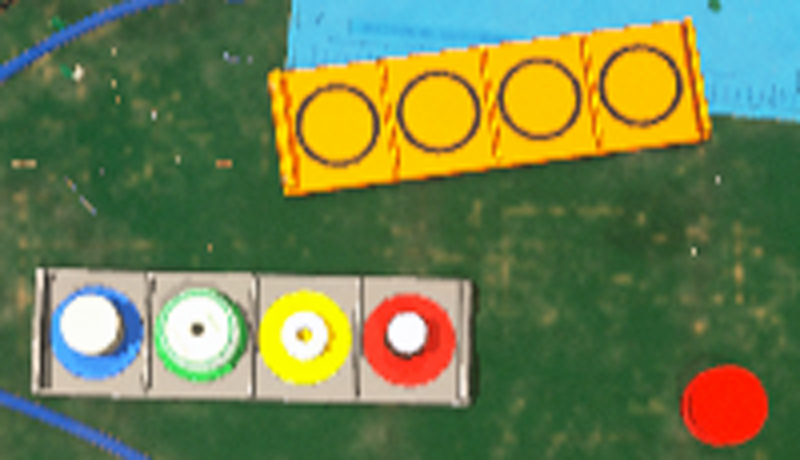

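View pics/sidec.png

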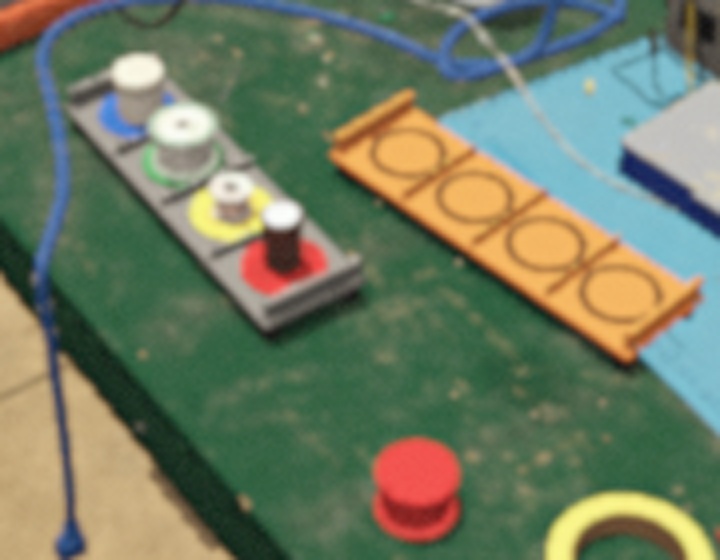

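Top view: the grey rack (nearer) holds, left to right, the jar on blue (253,216), solder reel on green (280,217), copper reel on yellow (306,218) and capacitor on red (332,218). The orange rings are at about (314,166), (340,162), (364,159) and (389,156). There are two solder-reel candidates: the pale one at (280,217) in the rack and the red one at (411,236) on the bench. The pale one is meant, and the crop confirms it. The white jar at (512,114) isn't in the rack, so I'll ignore it.

```bash
cat > vis.py <<'E'
import cv2, numpy as np
from plant import optics
C={n:optics.camera_params(n) for n in("top","side")}
def ray(n,uv):
    c=C[n];R=np.array(c["R"]);K=np.array(c["mtx"])
    d=R.T@np.linalg.solve(K,[uv[0],uv[1],1]); return -R.T@c["t"],d/np.linalg.norm(d)
def plane(n,uv,z):
    o,d=ray(n,uv); return o+d*(z-o[2])/d[2]
def tri(a,b):
    A=0;B=0;L=[ray("top",a),ray("side",b)]
    for o,d in L:
        P=np.eye(3)-np.outer(d,d);A=A+P;B=B+P@o
    X=np.linalg.solve(A,B); return X,np.linalg.norm((np.eye(3)-np.outer(L[0][1],L[0][1]))@(X-L[0][0]))*2
F=4
def up(p,roi):
    x0,y0,x1,y1=roi; return cv2.resize(p[y0:y1,x0:x1],None,fx=F,fy=F,interpolation=cv2.INTER_CUBIC)
def back(c,roi): return ((c[0]+.5)/F-.5+roi[0],(c[1]+.5)/F-.5+roi[1])
HUE={"blue":(95,125),"green":(45,85),"yellow":(24,35),"red":(172,8)}
def discs(p,roi,smin=110,vmin=110):
    h=cv2.cvtColor(up(p,roi),cv2.COLOR_RGB2HSV);out={}
    for k,(a,b) in HUE.items():
        H=h[...,0];m=((H>=a)&(H<=b)) if a<b else ((H>=a)|(H<=b))
        m=(m&(h[...,1]>smin)&(h[...,2]>vmin)).astype(np.uint8)
        cs,_=cv2.findContours(m,cv2.RETR_EXTERNAL,cv2.CHAIN_APPROX_NONE)
        c=cv2.convexHull(max(cs,key=cv2.contourArea)); e=cv2.fitEllipse(c)
        out[k]=(back(e[0],roi),np.round(np.array(e[1])/F,1))
    return out
def rings(p,roi):
    u=up(p,roi);g=cv2.GaussianBlur(u[...,0],(3,3),0)
    m=cv2.adaptiveThreshold(g,255,cv2.ADAPTIVE_THRESH_MEAN_C,cv2.THRESH_BINARY_INV,41,18)
    cs,_=cv2.findContours(m,cv2.RETR_LIST,cv2.CHAIN_APPROX_NONE);o=[]
    for c in cs:
        if len(c)<60: continue
        e=cv2.fitEllipse(cv2.convexHull(c)) if len(cv2.convexHull(c))>5 else None
        if e and min(e[1])>11*F and max(e[1])<30*F: o.append((np.round(back(e[0],roi),1),np.round(np.array(e[1])/F,1)))
    return sorted(o,key=lambda r:r[0][0])
def whites(p,roi,smax=60,vmin=190):
    h=cv2.cvtColor(up(p,roi),cv2.COLOR_RGB2HSV)
    m=((h[...,1]<smax)&(h[...,2]>vmin)).astype(np.uint8)
    cs,_=cv2.findContours(m,cv2.RETR_EXTERNAL,cv2.CHAIN_APPROX_NONE);o=[]
    for c in cs:
        if cv2.contourArea(c)>F*F*25: e=cv2.fitEllipse(c); o.append((np.round(back(e[0],roi),1),np.round(np.array(e[1])/F,1)))
    return sorted(o,key=lambda r:r[0][0])
E
cat > m.py <<'E'
from vis import *
T=np.load("top0.npz")["p"];S=np.load("side0.npz")["p"]
rt,rs=(235,195,352,245),(252,160,335,245)
dt,ds=discs(T,rt),discs(S,rs)
for k in HUE: print(k,np.round(dt[k][0],1),dt[k][1],np.round(ds[k][0],1),ds[k][1],*[np.round(v,1) for v in tri(dt[k][0],ds[k][0])],plane("top",dt[k][0],24).round(1))
print("whites T",whites(T,rt,70,200));print("whites S",whites(S,rs,60,170))
print("rings T",rings(T,(294,137,412,188)));print("rings S",rings(S,(320,172,420,250)))
E
python3 m.py
```

```text
Traceback (most recent call last):
  File "m.py", line 4, in <module>
    dt,ds=discs(T,rt),discs(S,rs)
                      ~~~~~^^^^^^
  File "vis.py", line 25, in discs
    c=cv2.convexHull(max(cs,key=cv2.contourArea)); e=cv2.fitEllipse(c)
                     ~~~^^^^^^^^^^^^^^^^^^^^^^^^
ValueError: max() iterable argument is empty
```

```bash
python3 - <<'E'
import numpy as np,cv2
for f,pts in(("side0.npz",[(268,184),(277,196),(293,210),(303,222),(275,171),(286,183),(298,202),(310,208),(260,220),(345,200),(334,195)]),("top0.npz",[(244,222),(270,222),(299,222),(325,223),(253,216),(279,212),(332,217),(300,190),(340,162)])):
    h=cv2.cvtColor(np.load(f)["p"],cv2.COLOR_RGB2HSV)
    print([h[y,x].tolist() for x,y in pts])
E
sed -i 's/discs(S,rs)/discs(S,rs,70,75)/' m.py; python3 m.py
```

```text
[[107, 161, 208], [62, 81, 198], [27, 118, 239], [1, 175, 232], [25, 24, 249], [33, 9, 250], [19, 26, 204], [60, 2, 252], [55, 79, 106], [14, 173, 186], [16, 160, 195]]
[[103, 180, 253], [65, 136, 244], [30, 255, 253], [3, 211, 253], [30, 5, 252], [120, 1, 253], [120, 2, 254], [61, 132, 91], [24, 255, 253]]
blue [253.6 217.7] [22.8 23.2] [245.2 204.5] [22.6 94.4] [407.4 152.2 -60.1] 102.7 [448.1 122.4  24. ]
green [279.7 218.4] [22.6 22.9] [293.9 225.5] [54.6 87.3] [ 468.5   57.  -135.7] 19.2 [446.1  48.4  24. ]
yellow [305.7 219. ] [23.8 23.8] [297.2 207.1] [16.3 21.6] [445.6 -26.   24.1] 2.7 [444.4 -25.4  24. ]
red [331.7 219.6] [23.4 23.8] [310.1 220.7] [16.  23.2] [443.7 -99.9  24.1] 2.4 [442.7 -99.4  24. ]
whites T [(array([251.9, 215.6]), array([14.1, 14.8])), (array([254.5, 208.8]), array([12.7, 22.8])), (array([254.9, 225.4]), array([15.3, 24.4])), (array([278.5, 216. ]), array([18. , 25.5])), (array([279.5, 226.7]), array([15., 26.])), (array([286.5, 206.3]), array([ 7.1, 15.1])), (array([305.7, 228.1]), array([13.3, 24.9])), (array([305.7, 218.4]), array([11. , 11.6])), (ar
[... 288 characters left out ...]
[276.8, 197.6]), array([ 8.3, 13.5])), (array([285.1, 185.4]), array([12.1, 16.9])), (array([285.8, 193.2]), array([11.7, 16.1])), (array([288.8, 211. ]), array([ 8.4, 14.7])), (array([302.6, 204. ]), array([ 9.6, 25.2])), (array([306. , 222.5]), array([14.6, 21.1]))]
rings T [(array([313.9, 165.9]), array([18. , 18.1])), (array([313.9, 165.9]), array([21.3, 21.6])), (array([339.2, 162.5]), array([21.1, 21.7])), (array([339.3, 162.5]), array([17.9, 18.1])), (array([364.5, 159.2]), array([17.9, 18.1])), (array([364.5, 159.3]), array([21.1, 21.5])), (array([389.6, 155.9]), array([17.6, 18.1])), (array([389.6, 156. ]), array([21. , 21.6]))]
rings S [(array([376.2, 215.8]), array([12. , 18.1]))]
```

```bash
sed -i 's/def rings(p,roi)/def rings(p,roi,th=18)/; s/,41,18)/,41,th)/' vis.py
cat > m.py <<'E'
from vis import *
T=np.load("top0.npz")["p"];S=np.load("side0.npz")["p"];D=np.load("top0.npz")["d"]
rt,rs=(235,195,352,245),(262,165,335,240)
dt,ds=discs(T,rt),discs(S,rs,70,150)
for k in HUE: print(k,np.round(ds[k][0],1),ds[k][1],*[np.round(v,1) for v in tri(dt[k][0],ds[k][0])],plane("top",dt[k][0],24).round(1))
print("whites T",*whites(T,rt,40,225),sep="\n");print("whites S",*whites(S,rs,35,215),sep="\n")
for th in(6,10,14): print("rings S",*rings(S,(320,172,420,250),th),sep="\n")
# obstacle heights from top depth
v,u=np.mgrid[0:400,0:640];c=C["top"];K=np.array(c["mtx"]);
P=np.stack([(u-K[0,2])/K[0,0]*D,(v-K[1,2])/K[1,1]*D,D],-1);W=(P-c["t"])@np.array(c["R"])
m=(D>0)&(W[...,0]>300)&(W[...,0]<800)&(abs(W[...,1])<400)
for x in range(300,850,50): print(x,[int(np.percentile(W[...,2][m&(abs(W[...,0]-x)<25)&(abs(W[...,1]-y)<25)],98)) if (m&(abs(W[...,0]-x)<25)&(abs(W[...,1]-y)<25)).sum()>5 else -1 for y in range(400,-401,-50)])
E
python3 m.py
```

```text
blue [270.3 183.5] [10.1 13.5] [444.4 124.8  20.7] 9.0 [448.1 122.4  24. ]
green [279.  196.5] [5.6 9.2] [438.8  52.8  17.6] 17.4 [446.1  48.4  24. ]
yellow [297.2 207.1] [16.1 21.3] [445.5 -26.   24.3] 2.6 [444.4 -25.4  24. ]
red [310.2 220.8] [15.7 23.1] [ 443.9 -100.    23.6] 2.6 [442.7 -99.4  24. ]
whites T
(array([251.8, 215.6]), array([13.6, 14.2]))
(array([279.2, 217.5]), array([16.3, 17.8]))
(array([305.7, 218.4]), array([10.7, 11.3]))
(array([331.3, 217.6]), array([8.6, 9.1]))
whites S
(array([273.9, 172.3]), array([ 7.1, 11.8]))
(array([285.2, 185.6]), array([ 9. , 14.8]))
(array([297.4, 201.3]), array([ 6.3, 10.1]))
(array([309.7, 207.9]), array([5.6, 8.5]))
rings S
rings S
(array([376. , 215.6]), array([11.2, 17.1]))
rings S
(array([358.5, 203.9]), array([11. , 16.9]))
(array([376. , 215.6]), array([11.5, 17.4]))
300 [5, 4, 6, 6, 5, 4, 5, 14, 7, 6, 4, 5, 5, 4, 4, 5, 4]
350 [6, 6, 6, 5, 6, 6, 15, 14, 6, 5, 6, 5, 6, 5, 7, 7, 5]
400 [5, 60, 56, 12, 15, 40, 29, 60, 29, 30, 27, 40, 5, 6, 41, 41, 5]
450 [6, 52, 47, 13, 5, 70, 69, 65, 59, 51, 76, 43, 5, 5, 5, 5, 21]
500 [6, 45, 45, 209, 6, 41, 29, 27, 27, 29, 25, 38, 5, 5, 5, 5, 8]
550 [5, 43, 185, 196, 134, 5, 6, 6, 40, 26, 26, 24, 22, 4, 5, 6, 5]
600 [15, 142, 162, 16, 13, 5, 5, 5, 44, 27, 33, 33, 27, 33, 41, 7, 7]
650 [75, 116, 7, 9, 14, 403, 413, 407, 39, 26, 29, 32, 26, 33, 43, 8, 10]
700 [55, 17, 6, 5, 402, 410, 420, 435, 431, 8, 8, 9, 8, 8, 10, 8, 12]
750 [475, 402, 5, 9, 408, 417, 426, 437, 440, 11, 8, 44, 44, 44, 43, 42, 11]
800 [528, 468, 10, 4, 412, 421, 428, 441, 443, 9, 8, 43, 44, 44, 44, 42, 9]
```

```bash
cat > m2.py <<'E'
from vis import *
T=[(313.9,165.9),(339.25,162.5),(364.5,159.25),(389.6,155.95)]
P=np.array([plane("top",t,22) for t in T]);print(P.round(1),np.linalg.norm(np.diff(P,axis=0),axis=1).round(1))
for t,s in((T[1],(358.5,203.9)),(T[2],(376,215.6))):
    print(t,[np.round(v,1) for v in tri(t,s)])
for k,a,b,z in(("jar",(251.8,215.6),(273.9,172.3),66),("solder",(279.2,217.5),(285.2,185.6),60),("copper",(305.7,218.4),(297.4,201.3),48),("cap",(331.3,217.6),(309.7,207.9),73)):
    X,e=tri(a,b);print(k,X.round(1),round(e,1),"top@nominal",plane("top",a,z).round(1))
E
python3 m2.py
python3 - <<'E'
from plant import ctrl
import numpy as np
c=ctrl
for p,yaw in(((448,122,56),-.024),((443,-99,46),-.024),((600,20,52),.13),((570,-200,52),.13)):
    x=np.array([np.cos(yaw),np.sin(yaw),0]);
    for s in(1,-1): print(p,s,np.round(c.solve_ik(np.array(p,float),np.c_[np.array([x[1],-x[0],0])*s,x*s*-1 if 0 else np.array(-x)*s*1,[0,0,-1]]) if True else 0,2))
E
```

```text
[[ 598.4  -48.7   22. ]
 [ 608.5 -122.1   22. ]
 [ 618.1 -195.5   22. ]
 [ 628.  -268.7   22. ]] [74.1 74.  73.9]
(339.25, 162.5) [array([ 610.4, -123.1,   21.7]), np.float64(4.1)]
(364.5, 159.25) [array([ 619.7, -196.4,   22. ]), np.float64(3.6)]
jar [452.  120.7  65.6] 3.9 top@nominal [450.3 121.5  66. ]
solder [447.5  45.5  61.6] 4.9 top@nominal [445.5  46.8  60. ]
copper [445.8 -27.   48.4] 4.3 top@nominal [444. -26.  48.]
cap [445.1 -97.2  73.1] 2.8 top@nominal [443.9 -96.6  73. ]Traceback (most recent call last):
  File "<stdin>", line 6, in <module>
    return _wrapfunc(a, 'round', decimals=decimals, out=out)
    return _wrapit(obj, method, *args, **kwds)
    result = getattr(arr, method)(*args, **kwds)
TypeError: unsupported operand type(s) for *: 'NoneType' and 'float'
```

```bash
cat > job.py <<'E'
import numpy as np
from plant import ctrl, sensors
GY=-0.0243; OY=np.arctan2(629-599.4,269-49.3)  # rack yaws: grey ~ -0.024, orange ~ +0.134
def rot(yaw,s=1):
    c,n=np.cos(yaw),np.sin(yaw); return np.array([[-n*s,c*s,0],[c*s,n*s,0],[0,0,-1.]])
PICK={"jar":(451.1,121.1,62),"solder":(446.5,46.2,55),"copper":(444.9,-26.5,53),"cap":(444.5,-96.9,60)}
PLACE={"jar":(629,-269.2),"solder":(619,-196),"copper":(609.5,-122.6),"cap":(599.4,-49.2)}
OPEN={"jar":85,"solder":85,"copper":70,"cap":70}
S=1
def st():
    s=sensors.read_state(); return dict(t=round(float(s["t"]),1),pos=s["eef_pos"].round(1).tolist(),w=round(float(s["grip_width"]),1),gf=round(float(s["grasp_force"]),1),F=s["force"].round(1).tolist())
def pick(k,force=40):
    x,y,z=PICK[k]; ctrl.gripper_to(OPEN[k])
    ctrl.move_ptp(np.array([x,y,150.]),rot(GY,S)); ctrl.move_l(np.array([x,y,z+25.]),vel=150)
    print("touch",ctrl.move_l(np.array([x,y,z]),vel=60,threshold=12)); ctrl.gripper_to(10,force=force); print(k,"gripped",st())
    ctrl.move_l(np.array([x,y,z+8.]),vel=40); ctrl.move_l(np.array([x,y,140.]),vel=150); print("lifted",st())
def place(k):
    x,y=PLACE[k]; z=PICK[k][2]-2
    ctrl.move_ptp(np.array([x,y,140.]),rot(OY,S)); ctrl.move_l(np.array([x,y,z+8.]),vel=120)
    print("contact",ctrl.move_l(np.array([x,y,z-3.]),vel=15,threshold=4),st())
    ctrl.gripper_to(OPEN[k]); ctrl.move_l(np.array([x,y,150.]),vel=120); print("placed",st())
E
python3 - <<'E'
from job import *
for k in PICK:
    for p,w in((PICK[k],GY),((*PLACE[k],50),OY)):
        print(k,[None if q is None else np.round(q,2).tolist() for q in (ctrl.solve_ik(np.array(p,float),rot(w,s)) for s in(1,-1))])
print(ctrl.solve_ik(np.array([330,330,260.]),rot(GY,1)), st())
E
```

```text
jar [[0.08, 0.19, 1.94, -0.0, 1.01, 0.1], None]
jar [[-0.53, 0.6, 1.38, -0.0, 1.16, -0.66], [-0.53, 0.6, 1.38, -0.0, 1.16, 2.48]]
solder [[-0.09, 0.17, 1.99, -0.0, 0.98, -0.07], None]
solder [[-0.44, 0.54, 1.48, -0.0, 1.12, -0.57], [-0.44, 0.54, 1.48, -0.0, 1.12, 2.57]]
copper [[-0.25, 0.17, 2.0, -0.0, 0.98, -0.23], None]
copper [[-0.34, 0.49, 1.56, -0.0, 1.09, -0.47], [-0.34, 0.49, 1.56, -0.0, 1.09, 2.67]]
cap [[-0.41, 0.17, 1.97, -0.0, 1.0, -0.38], [-0.41, 0.17, 1.97, -0.0, 1.0, 2.76]]
cap [[-0.23, 0.46, 1.61, -0.0, 1.08, -0.36], [-0.23, 0.46, 1.61, -0.0, 1.08, 2.78]]
[ 5.99626614e-01 -5.51898664e-02  1.75233767e+00 -4.44089210e-16
  1.44444485e+00  6.23926614e-01] {'t': 0.1, 'pos': [257.9, 513.2, 225.5], 'w': 85.6, 'gf': 0.0, 'F': [0.5, 0.3, -0.0]}
```

Run:
```python
from job import *
from plant import optics; import cv2
ctrl.move_ptp(np.array([330,330,260.]),rot(GY,1)); print(st())
pick("jar"); place("jar")
for n in("top","side"): p,d=optics.grab_frame(n); cv2.imwrite(f"pics/{n}1.png",p[:,:,::-1])
t=cv2.imread("pics/top1.png")[120:260,225:425];s=cv2.imread("pics/side1.png")[155:295,240:440]
cv2.imwrite("pics/c1.png",np.vstack([cv2.resize(i,None,fx=2,fy=2,interpolation=cv2.INTER_CUBIC) for i in(t,s)]))
```

```text
{'t': 0.9, 'pos': [329.9, 330.3, 259.9], 'w': 85.6, 'gf': 0.0, 'F': [-0.6, 0.3, 0.1]}
touch False
jar gripped {'t': 4.0, 'pos': [451.2, 121.1, 62.2], 'w': 10.0, 'gf': 0.7, 'F': [-0.2, -0.0, 0.7]}
lifted {'t': 5.0, 'pos': [450.6, 121.1, 139.4], 'w': 9.8, 'gf': 0.0, 'F': [0.3, -0.4, -0.6]}
contact False {'t': 8.2, 'pos': [629.1, -269.2, 57.0], 'w': 9.9, 'gf': 0.0, 'F': [0.9, -0.1, 0.7]}
placed {'t': 9.8, 'pos': [628.3, -268.8, 148.9], 'w': 84.9, 'gf': 0.0, 'F': [-0.7, 0.2, 0.7]}
```

View pics/c1.png

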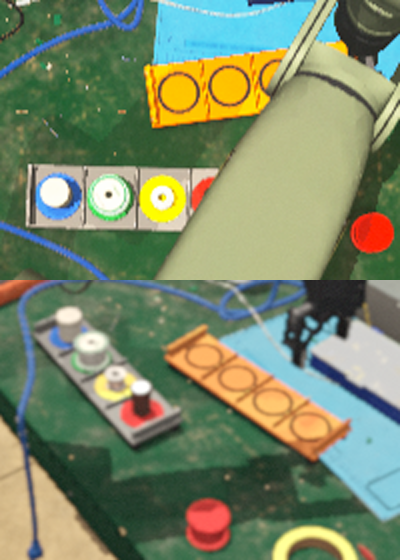

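Run:
```python
from vis import *
from plant import sensors
X0=np.array([258,513,225.]);X=sensors.read_state()["eef_pos"]
for n in C:
    c=C[n]
    for x in(X0,X,X-[0,0,25],[0,0,0]):
        v=np.array(c["mtx"])@(np.array(c["R"])@x+c["t"]);print(n,np.round(x),(v[:2]/v[2]).round(1))
s=cv2.imread("pics/side1.png");t=cv2.imread("pics/top1.png")
cv2.imwrite("pics/c2.png",np.hstack([cv2.resize(s[130:250,350:450],None,fx=4,fy=4),cv2.resize(t[80:200,350:450],None,fx=4,fy=4)]))
```

```text
top [258. 513. 225.] [ 71.7 291.9]
top [ 628. -269.  148.] [397.4 145.1]
top [ 628. -269.  123.] [395.7 147.4]
top [0 0 0] [296.3 380.2]
side [258. 513. 225.] [160.2  97.5]
side [ 628. -269.  148.] [398.1 195.7]
side [ 628. -269.  123.] [397.2 202.4]
side [0 0 0] [155.1 272.2]
```

View pics/c2.png

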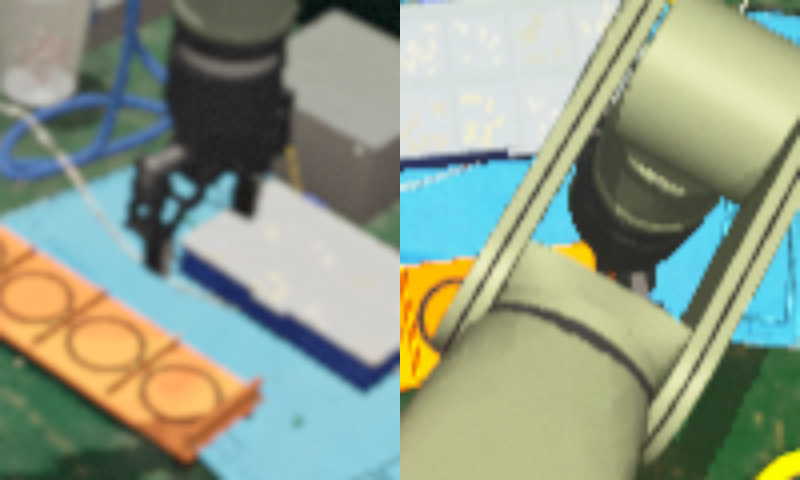

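The jar was missed and is still on its disc. The fingertips show about 10 px away from where the kinematics project them, so I'm checking that offset in the start images, where the gripper is visible in both views.

Run:
```python
from vis import *
def proj(n,x):
    c=C[n];v=np.array(c["mtx"])@(np.array(c["R"])@x+c["t"]);return v[:2]/v[2]
X=np.array([257.9,513.2,225.5]);y=np.array([.449,.893,0])
o=[]
for n,roi in(("top",(15,255,115,335)),("side",(110,50,210,130))):
    im=cv2.resize(cv2.imread(f"pics/{n}0.png")[roi[1]:roi[3],roi[0]:roi[2]],None,fx=4,fy=4,interpolation=cv2.INTER_CUBIC)
    im=np.clip(im.astype(float)*1.6+20,0,255).astype(np.uint8)
    for s in(-45,0,45):
        p=proj(n,X+s*y+[0,0,-12]); print(n,s,p.round(1)); q=(p-roi[:2])*4; cv2.circle(im,tuple(int(a) for a in q),4,(0,0,255),1)
    o.append(im)
cv2.imwrite("pics/c3.png",np.hstack(o))
```

```text
top -45 [ 90.9 300.3]
top 0 [ 74.2 291.5]
top 45 [ 57.6 282.9]
side -45 [159.3 107.1]
side 0 [160.9 100.6]
side 45 [162.4  94.3]
```

View pics/c3.png

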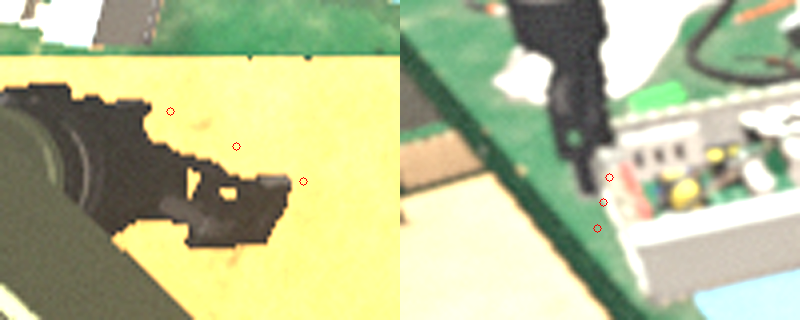

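```bash
cat > look.py <<'E'
from job import *; from vis import *
def proj(n,x):
    c=C[n];v=np.array(c["mtx"])@(np.array(c["R"])@x+c["t"]);return v[:2]/v[2]
def crop(n,X,tag,w=25,h=19,f=8):
    p,d=optics.grab_frame(n); np.savez(f"{n}{tag}.npz",p=p,d=d)
    q=proj(n,X).round().astype(int); x0,y0=q-[w,h]; print(n,tag,"crop origin",x0,y0)
    im=cv2.resize(p[y0:y0+2*h,x0:x0+2*w,::-1],None,fx=f,fy=f,interpolation=cv2.INTER_CUBIC)
    im=np.clip(im*1.5+15,0,255).astype(np.uint8)
    for z,col in((0,(0,0,255)),(-25,(255,0,255))):
        a=(proj(n,X+[0,0,z])-[x0,y0]+.5)*f; cv2.drawMarker(im,tuple(int(v) for v in a),col,cv2.MARKER_CROSS,10,1)
    return im
E
python3 - <<'E'
from look import *
ctrl.move_ptp(np.array([460,-100,200.]),rot(0)); ctrl.gripper_to(0)
rows=[]
for i,y in enumerate((0,1.57)):
    ctrl.move_ptp(np.array([330,380,200.]),rot(y)); ctrl.hold(.2); X=sensors.read_state()["eef_pos"]; print(st())
    rows.append(np.hstack([crop("top",X,f"P{i}"),crop("side",X,f"P{i}")]))
cv2.imwrite("pics/c4.png",np.vstack(rows)[:600])
E
```

```text
{'t': 13.7, 'pos': [330.7, 379.4, 200.0], 'w': 0.0, 'gf': 0.0, 'F': [-0.4, 0.3, -0.4]}
top P0 crop origin 110 241
side P0 crop origin 173 95
{'t': 15.4, 'pos': [330.0, 380.0, 200.0], 'w': -0.2, 'gf': 0.0, 'F': [-0.6, -0.4, -0.7]}
top P1 crop origin 110 241
side P1 crop origin 173 95
```

View pics/c4.png

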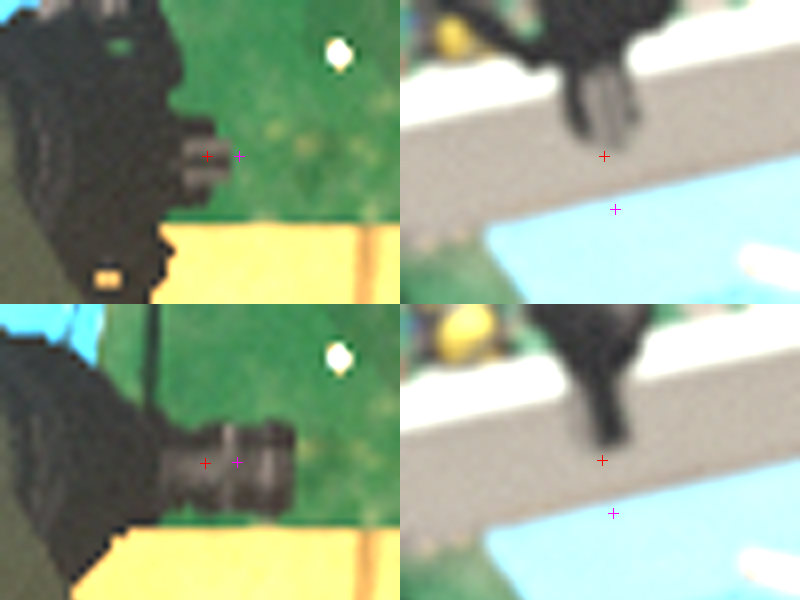

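Run:
```python
from vis import *
def cloud(n,tag):
    D=np.load(f"{n}{tag}.npz")["d"].astype(float);c=C[n];K=np.array(c["mtx"]);v,u=np.mgrid[0:400,0:640]
    P=np.stack([(u-K[0,2])/K[0,0]*D,(v-K[1,2])/K[1,1]*D,D],-1);W=(P-c["t"])@np.array(c["R"]);return W[D>0]
for tag in("P0","P1"):
    for n in C:
        W=cloud(n,tag);m=(abs(W[:,0]-330)<70)&(abs(W[:,1]-380)<70)&(W[:,2]>120)&(W[:,2]<320);W=W[m]
        print(tag,n,len(W),"min z",np.sort(W[:,2])[:6].round(0))
        for z in range(170,300,10):
            q=W[(W[:,2]>=z)&(W[:,2]<z+10)]
            if len(q)>3: print("  z",z,len(q),"x",q[:,0].min().round(),q[:,0].max().round(),"y",q[:,1].min().round(),q[:,1].max().round())
```

```text
P0 top 495 min z [207. 207. 208. 210. 211. 212.]
  z 200 4 x 324.0 336.0 y 369.0 371.0
  z 210 14 x 317.0 343.0 y 368.0 374.0
  z 220 23 x 317.0 343.0 y 368.0 374.0
  z 230 12 x 324.0 343.0 y 368.0 374.0
  z 240 23 x 315.0 354.0 y 367.0 380.0
  z 250 55 x 295.0 365.0 y 365.0 389.0
  z 260 73 x 291.0 376.0 y 364.0 384.0
  z 270 73 x 281.0 380.0 y 362.0 380.0
  z 280 67 x 279.0 389.0 y 362.0 379.0
  z 290 88 x 282.0 391.0 y 361.0 391.0
P0 side 720 min z [200. 205. 209. 209. 210. 211.]
  z 200 5 x 328.0 341.0 y 366.0 380.0
  z 210 28 x 318.0 346.0 y 364.0 382.0
  z 220 22 x 318.0 344.0 y 361.0 384.0
  z 230 29 x 318.0 346.0 y 364.0 385.0
  z 240 26 x 309.0 361.0 y 366.0 381.0
  z 250 69 x 300.0 369.0 y 362.0 392.0
  z 260 74 x 291.0 373.0 y 361.0 392.0
  z 270 71 x 282.0 382.0 y 355.0 392.0
  z 280 80 x 273.0 392.0 y 359.0 385.0
  z 290 122 x 270.0 392.0 y 356.0 395.0
P1 top 203 min z [230. 251. 255. 258. 259. 259.]
  z 250 5 x 336.0 343.0 y 352.0 370.0
  z 260 14 x 318.0 345.0 y 351.0 365.0
  z 270 13 x 314.0 345.0 y 345.0 365.0
  z 280 10 x 314.0 347.0 y 320.0 364.0
  z 290 82 x 312.0 349.0 y 319.0 363.0
P1 side 396 min z [204. 206. 206. 207. 207. 208.]
  z 200 6 x 321.0 335.0 y 372.0 379.0
  z 210 20 x 320.0 342.0 y 365.0 384.0
  z 220 22 x 320.0 341.0 y 363.0 384.0
  z 230 23 x 320.0 341.0 y 361.0 383.0
  z 240 9 x 319.0 336.0 y 366.0 388.0
  z 250 31 x 318.0 342.0 y 346.0 418.0
  z 260 25 x 318.0 343.0 y 335.0 419.0
  z 270 43 x 314.0 345.0 y 326.0 422.0
  z 280 45 x 314.0 344.0 y 318.0 441.0
  z 290 64 x 313.0 348.0 y 315.0 442.0
```

The depth clouds put the shut fingertips at about z=205, where 175 was expected; x and y agree. I'll confirm by touching the bench and an orange bay floor.

Run:
```python
from job import *
ctrl.move_ptp(np.array([365,-170,150.]),rot(0))
def touch(x,y,z0,z1,yaw):
    ctrl.move_ptp(np.array([x,y,z0+60.]),rot(yaw)); ctrl.move_l(np.array([x,y,z0+0.]),vel=150)
    print(ctrl.move_l(np.array([x,y,z1+0.]),vel=20,threshold=5),st()); ctrl.move_l(np.array([x,y,z0+60.]),vel=150)
touch(365,-170,30,-12,0)
touch(609.5,-122.6,52,10,OY)
```

```text
True {'t': 19.9, 'pos': [365.0, -170.0, -4.7], 'w': 0.2, 'gf': 2.7, 'F': [-1.3, 0.7, 5.5]}
True {'t': 23.8, 'pos': [609.5, -122.6, 17.4], 'w': -0.3, 'gf': 2.1, 'F': [-0.8, 0.3, 4.2]}
```

```bash
sed -i 's/^PICK=.*/PICK={"jar":(451.1,121.1,32),"solder":(446.5,46.2,27),"copper":(444.9,-26.5,22.5),"cap":(444.5,-96.9,34)}  # tips measured 4.7 mm behind TCP/; s/print(k,"gripped",st())/print(k,"gripped",st()); assert sensors.read_state()["grip_width"]>25/' job.py
python3 - <<'E'
from look import *
pick("jar"); place("jar")
ctrl.move_ptp(np.array([450,46,150.]),rot(GY))
for n in("top","side"): p,d=optics.grab_frame(n); np.savez(f"{n}J.npz",p=p,d=d); cv2.imwrite(f"pics/{n}J.png",p[:,:,::-1])
t=cv2.imread("pics/topJ.png")[120:260,225:425];s=cv2.imread("pics/sideJ.png")[155:295,240:440]
cv2.imwrite("pics/c5.png",np.hstack([cv2.resize(i,None,fx=2,fy=2,interpolation=cv2.INTER_CUBIC) for i in(t,s)]))
E
```

```text
touch False
jar gripped {'t': 28.3, 'pos': [451.5, 121.1, 32.5], 'w': 39.4, 'gf': 39.9, 'F': [-1.4, -0.0, 2.7]}
lifted {'t': 29.4, 'pos': [450.2, 121.0, 139.1], 'w': 39.1, 'gf': 40.2, 'F': [0.4, -0.6, -1.6]}
contact True {'t': 32.6, 'pos': [629.1, -269.3, 30.6], 'w': 39.4, 'gf': 40.5, 'F': [0.3, 1.6, 4.0]}
placed {'t': 34.2, 'pos': [628.2, -268.8, 148.6], 'w': 84.9, 'gf': 0.0, 'F': [-0.5, 0.0, -0.6]}
```

View pics/c5.png

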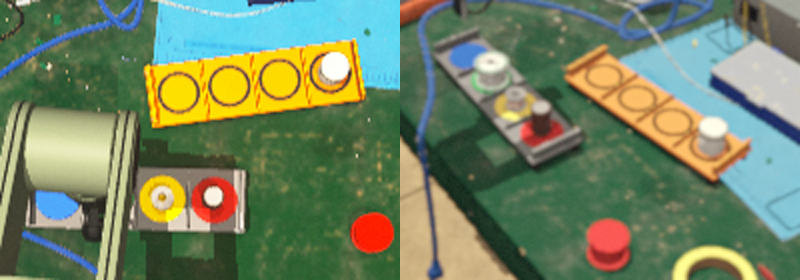

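The jar now stands in the rightmost orange bay: top view crop (334,68), side crop (712,135). Its grip width and contact height matched, so I'm continuing with the other three.

Run:
```python
from look import *
for k in("solder","copper","cap"): pick(k); place(k)
ctrl.move_ptp(np.array([450,46,180.]),rot(GY))
ctrl.hold(.3)
P={n:optics.grab_frame(n)[0] for n in C}
for n in P: np.savez(f"{n}F.npz",p=P[n]); cv2.imwrite(f"pics/{n}F.png",P[n][:,:,::-1])
t=P["top"][120:260,225:425,::-1];s=P["side"][155:295,240:440,::-1]
cv2.imwrite("pics/c6.png",np.hstack([cv2.resize(i,None,fx=2,fy=2,interpolation=cv2.INTER_CUBIC) for i in(t,s)]))
for w in whites(P["top"],(294,130,412,188),40,215): print(w)
for w in whites(P["side"],(320,160,430,250),40,200): print(w)
```

```text
touch False
solder gripped {'t': 37.9, 'pos': [447.2, 46.2, 27.7], 'w': 52.7, 'gf': 42.4, 'F': [0.1, 0.8, 4.4]}
lifted {'t': 39.1, 'pos': [445.5, 46.3, 139.0], 'w': 52.6, 'gf': 42.1, 'F': [0.0, 0.4, -1.3]}
contact True {'t': 41.9, 'pos': [619.1, -196.1, 25.7], 'w': 52.9, 'gf': 42.6, 'F': [-0.3, 0.4, 5.5]}
placed {'t': 43.5, 'pos': [618.2, -195.6, 148.7], 'w': 85.1, 'gf': 0.0, 'F': [0.2, 0.2, -0.2]}
touch False
copper gripped {'t': 46.6, 'pos': [445.4, -26.6, 23.0], 'w': 30.6, 'gf': 39.9, 'F': [-0.8, 1.2, 2.7]}
lifted {'t': 47.8, 'pos': [444.0, -26.3, 139.0], 'w': 30.5, 'gf': 39.6, 'F': [-0.9, -0.6, -0.1]}
contact True {'t': 50.2, 'pos': [609.6, -122.6, 21.1], 'w': 30.6, 'gf': 40.0, 'F': [0.2, 0.5, 4.9]}
placed {'t': 51.9, 'pos': [608.7, -122.3, 148.8], 'w': 70.1, 'gf': 0.0, 'F': [-0.6, 0.5, 0.4]}
touch False
cap gripped {'t': 54.6, 'pos': [445.0, -97.1, 34.5], 'w': 28.5, 'gf': 39.4, 'F': [0.2, 0.4, 2.3]}
lifted {'t': 55.8, 'pos': [443.7, -96.6, 139.1], 'w': 29.2, 'gf': 39.4, 'F': [-0.9, 0.1, -1.0]}
contact True {'t': 58.0, 'pos': [599.5, -49.2, 32.5], 'w': 29.1, 'gf': 39.6, 'F': [-0.1, -0.0, 4.6]}
placed {'t': 59.6, 'pos': [598.6, -49.0, 148.9], 'w': 70.0, 'gf': 0.0, 'F': [-0.3, -1.6, -0.8]}
(array([313.9, 162.3]), array([8.7, 9.1]))
(array([339.3, 161.2]), array([10.4, 11.9]))
(array([364.7, 157.5]), array([16.7, 18.3]))
(array([392.1, 152.7]), array([13.3, 13.6]))
(array([341.9, 180.9]), array([5.7, 8.2]))
(array([358.5, 198.3]), array([6.5, 9.9]))
(array([376.5, 206.6]), array([11.5, 16.6]))
(array([396.4, 217.9]), array([10.3, 14.1]))
(array([417. , 187.4]), array([4.9, 8.6]))
(array([418. , 200.9]), array([ 7.4, 10.5]))
```

View pics/c6.png

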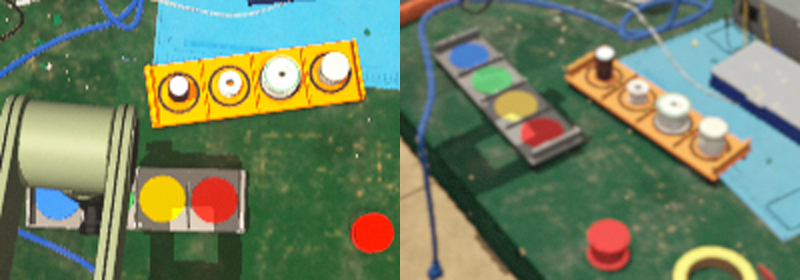

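All four parts stand in the orange rack in reverse order. Before handing in, I'm checking how far each is from its ring centre.

Run:
```python
from look import *
for k,a,b,z in(("cap",(313.9,162.3),(341.9,180.9),71),("copper",(339.3,161.2),(358.5,198.3),46),("solder",(364.7,157.5),(376.5,206.6),58),("jar",(392.1,152.7),(396.4,217.9),64)):
    X=(plane("top",a,z)+tri(a,b)[0])/2; print(k,X.round(1),"off",(X[:2]-PLACE[k]).round(1))
```

```text
cap [599.2 -49.3  71.1] off [-0.2 -0.1]
copper [ 608.2 -121.6   45.3] off [-1.3  1. ]
solder [ 616.7 -193.1   57.6] off [-2.3  2.9]
jar [ 628.6 -269.5   63.6] off [-0.4 -0.3]
```

Run:
```python
from look import *
for f,roi,z,ref,sm in(("top0.npz",(266,204,293,232),60,(446.6,47.8),60),("topF.npz",(352,145,378,171),58,(619,-196),110)):
    p=np.load(f)["p"]; h=cv2.cvtColor(up(p,roi),cv2.COLOR_RGB2HSV)
    for s in(30,60,100):
        m=((h[...,1]<s)&(h[...,2]>120)&((h[...,0]<20)|(h[...,0]>38)|(h[...,1]<40))).astype(np.uint8)
        n,l,st_,ce=cv2.connectedComponentsWithStats(m); i=l[h.shape[0]//2-12:h.shape[0]//2+12].max() and 1+np.argmax(st_[1:,4])
        c=max(cv2.findContours((l==i).astype(np.uint8),0,1)[0],key=cv2.contourArea); e,r=cv2.minEnclosingCircle(c)
        print(f,s,st_[i],"circle",plane("top",back(e,roi),z)[:2].round(1)-ref,round(r/F,1))
    g=255-up(p,roi).min(2).astype(float); H,W=g.shape; g=g[H//2-20:H//2+20,W//2-20:W//2+20]; g=np.clip(g-g.max()*.4,0,None)
    yy,xx=np.mgrid[0:40,0:40]; e=((g*xx).sum()/g.sum()+W//2-20,(g*yy).sum()/g.sum()+H//2-20)
    print("hole",back(e,roi),plane("top",back(e,roi),z)[:2].round(1)-ref)
```

```text
top0.npz 30 [  22   21   62   69 2970] circle [-1.   1.1] 8.9
top0.npz 60 [  18   20   77   75 4146] circle [-1.6 -1.6] 9.9
top0.npz 100 [   0    0  108  112 9452] circle [-1.1 -0.4] 19.3
hole (np.float64(278.88146283376483), np.float64(216.85159446212225)) [ 0.7 -0.1]
topF.npz 30 [  24   17   63   65 2847] circle [-2.   1.6] 8.2
topF.npz 60 [  13   16   78   81 4559] circle [-7.8  3.1] 10.4
topF.npz 100 [  11   16   81   82 4893] circle [-7.4  3.4] 10.5
hole (np.float64(365.5431039463801), np.float64(156.6038380424106)) [-1.2  1.5]
```

```bash
python3 -c "
from plant import ctrl
print(ctrl.finish_job())"
```

```text
the job is handed in; nothing more can be done
None
```

I moved all four parts to the orange rack in reverse order and handed the job in at about 60 s: left to right they are capacitor, copper reel, solder reel and jar, upright and measured within about 2 mm of the ring centres (one rougher reading put the solder reel 3–4 mm off), after a first grasp that closed above the jar because the fingertips are about 30 mm shorter than stated.

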